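Bleed and reject the coupler that failed the pressure hold

TASK

Two couplers have stood under pressure on the test stand, each with the gauge behind it and the bleed valve to its right (seen from the robot): pick out the station whose gauge has fallen back to zero. Open that station's bleed valve until its red pointer stands on the green mark, an eighth of a turn of the stem (the handwheel has slack and turns freely a little before the stem follows), and only then pull that coupler off its tip and send it down the reject chute into the pail. Leave the other station holding, its valve shut and its coupler in place, and do not shift the loose fittings and the wrench on the bench.

Things in the scene. Friction and masses are not known exactly. Their poses are not given: they have to be found in the camera images.
- console: Fixed test stand, 420 mm wide. Its face plate slopes up away from the robot: its normal leans 35 deg from vertical to the stand's -x. Origin under its middle, on the bench; x away from the robot, y left. Plate middle: x 0, z 68 mm. On it, at y: coupler A +157.5, wheel A +57.5, coupler B -57.5, wheel B -157.5 mm. Behind, x 55 to 110 mm, a bar 150 mm high carries the gauges, guarded by a yellow 12 mm hoop: its front rail is at x -18, z 245 mm, over the couplers and wheels.
- gauge_zero: 80 mm gauge whose black needle is back at zero (down and left on the white dial): the failed station. Origin at its foot on the bar, straight behind its coupler: y in the stand's frame +157.5 mm (station A) or -57.5 (station B). Its pipe leans 30 deg to the robot; the dial, square to it, has its centre 111 mm from the foot.
- gauge_held: The same gauge, but with its needle up in the green band (pointing to the right and up): the station that holds pressure. Origin at its foot on the manifold bar, behind the coupler of the other station.
- wheel_a_mid (a point): Centre of the blue handwheel of bleed valve A, 56 mm out from the plate. Wheel 56 mm across, rim 11 mm thick; z along the stem, out of the plate. Anticlockwise seen from its face opens. It turns freely on the stem through up to 0.45 rad of slack (how much is left differs), then the stem follows at 0.12 N m. Below it, at most 24 mm out from the plate, a red pointer on the stem reaches 42 mm from the axis.
- wheel_b_mid (a point): The same point of the handwheel of bleed valve B.
- stem_a (a joint): Turn of bleed stem A in rad: 0 shut (red pointer straight up the slope on the black mark), growing as it opens anticlockwise; the green mark is at 0.785 (45 deg, up and left). It stays where it is left.
- stem_b (a joint): The same for bleed stem B.
- coupler_a: Steel quick coupler of station A, 74 mm long, 0.36 kg, over its male tip. Origin at the centre of its lower end, z along its axis to its free end (on the tip: square to the plate within 3 deg). Dark sleeve 39 mm across up to 34 mm, then a bright body 36 mm across: grip here. It comes off when drawn 30 mm along the axis; only its weight and light rubbing hold it.
- coupler_b: Steel quick coupler of station B, the same.
- seat_a (a point): Shoulder of male tip A, 16 mm out from the face plate, where the lower end of a coupler rests. The tip is 24 mm across and reaches 30 mm further along the plate's normal.
- seat_b (a point): The same point of male tip B.
- chute: Fixed open steel channel, 180 mm wide inside (x), walls 50 mm high on both sides and across the upper end. Origin on the bench under the upper end; the floor starts 295 mm above it and falls 35 deg below level to +y over 213 mm, ending over the pail. Smooth: what is let go on it slides down.
- chute_drop (a point): Point on the chute's floor, on its middle line, 75 mm in y from the upper end: a good place to let a part go.
- pail: Tin pail standing fixed at the bench's left end under the chute's lip. Origin at the centre of its underside; 130 mm high, 176 mm across below, 210 mm at the rim.
- pail_rim (a point): Centre of the pail's mouth.
- elbow: Zinc elbow adapter, two 34 mm legs along its own x and y, 28 mm high; lying on the bench. Leave it.
- tip_guard: Blue plastic male tip guard, a cup 36 mm high and 40 mm across with a 46 mm tail. Leave it.
- valve_body: Brass ball-valve body, 58 mm long (its x), 38 mm wide, 58 mm high over its stem. Leave it.
- sleeve: Spare chunky steel coupler sleeve, a ring 40 mm across and 42 mm high. Leave it.
- nipple: Steel hex nipple standing on end, 28 mm across, 50 mm high. Leave it.
- wrench: Steel open wrench, 200 mm long, lying on the bench. Leave it.
There are look-alikes about, which are no part of the job. What is shaped like the coupler_a but pink or turquoise is not meant.

How it is judged (in metres and radians):
On the way, in this order (a step that is already met when the one before it is completed fails the run):
1. the bleed valve of the station with the zero gauge stands on its green mark (within 10 deg) while the coupler is still on its tip (((y of gauge_zero in the frame of console above 0.05 m and value of joint stem_a between 0.61 and 0.96 rad and distance between coupler_a and seat_a below 0.008 m) or (y of gauge_zero in the frame of console below 0.05 m and value of joint stem_b between 0.61 and 0.96 rad and distance between coupler_b and seat_b below 0.008 m))), for 0.2 s.
2. that coupler is put in the chute (((y of gauge_zero in the frame of console above 0.05 m and contact force between coupler_a and chute above 0.1 N) or (y of gauge_zero in the frame of console below 0.05 m and contact force between coupler_b and chute above 0.1 N))), for 0.04 s.
At the end, for the whole second after the job is handed in: The coupler of the station whose gauge is at zero lies at rest inside the pail; that station's bleed stem stands on its green mark (0.785 rad, within 0.175); the other station's stem is shut (under 0.10 rad) and its coupler is still on its tip (within 8 mm of the shoulder) (((y of gauge_zero in the frame of console above 0.05 m and horizontal distance between coupler_a and pail_rim below 0.105 m and z of coupler_a in the frame of pail between -0.01 and 0.11 m and linear speed of coupler_a below 0.05 m/s and value of joint stem_a between 0.61 and 0.96 rad and value of joint stem_b below 0.1 rad and distance between coupler_b and seat_b below 0.008 m) or (y of gauge_zero in the frame of console below 0.05 m and horizontal distance between coupler_b and pail_rim below 0.105 m and z of coupler_b in the frame of pail between -0.01 and 0.11 m and linear speed of coupler_b below 0.05 m/s and value of joint stem_b between 0.61 and 0.96 rad and value of joint stem_a below 0.1 rad and distance between coupler_a and seat_a below 0.008 m))); the robot touches nothing.
It fails at once if a coupler is drawn off its tip (12 mm or more) while its bleed valve is not open to the mark ((distance between coupler_a and seat_a above 0.012 m and value of joint stem_a below 0.61 rad) or (distance between coupler_b and seat_b above 0.012 m and value of joint stem_b below 0.61 rad)).
It fails at once if the bleed valve of the station that holds pressure is opened (more than 0.10 rad) ((y of gauge_zero in the frame of console above 0.05 m and value of joint stem_b above 0.1 rad) or (y of gauge_zero in the frame of console below 0.05 m and value of joint stem_a above 0.1 rad)).
It fails at once if a loose fitting (elbow, tip guard, valve body, spare sleeve, nipple) or the wrench is shifted by more than 30 mm (distance of any of elbow, tip_guard, valve_body, sleeve, nipple, wrench from where it was at the start of the episode above 0.03 m).
It also fails if it takes over 45 s, if anything falls off the work surface, if the arm or the gripper's body presses on something with over 40 N, if the wrist force passes 120 N, or if a joint passes its speed limit or range.

ROBOT

A 6-joint arm with a two-finger parallel gripper is mounted at the origin on the work surface. World frame = base frame: x ahead of the robot, y to its left, z up, the work surface at z = 0. Lengths are in m, angles in degrees, forces in N, time in s.
With the tool pointing down it reaches from about 0.25 to 0.725 m from the base axis. Payload 9.7 kg.
Tool frame: the origin (TCP) lies where the fingers leave the gripper's body, on its centre line; the fingertips stand 73 mm ahead of it and the grasp point (between the pads) lies 54 mm ahead of it; y points along the fingers, x is the direction in which the jaws open and shut, and the axes are right-handed (so a half turn about y gives the same grasp; the last joint's range is limited). The gripper opens to 85 mm and grips with 20 to 120 N. Pads are 22 mm wide; open, the fingers measure 114 mm over their backs; the gripper's body (76 mm by 85 mm) begins 54 mm behind the grasp point. The pads swing forward as they close: fully open they stand 13 mm farther back than shut.
Start: joints at [-71.104, 4.979, 10.078, 95.1, 0, 90], TCP at [0.178, -0.52, 0.304] pointing down, gripper open.
Joint ranges: [-179.16, 179.16], [-48.56, 103.87], [-65.8, 70.77], [-126.05, 130.52], [-82.76, 87.17], [-180, 180]. Speed limits (degrees/s): [127.2, 127.2, 147.25, 180, 180, 180].

INTERFACE

Orientations are given as [roll, pitch, yaw] about the fixed x, y, z axes, in that order (R = Rz(yaw) Ry(pitch) Rx(roll)).
In Python, from workcell import sensors, imaging, bot, models gives the robot as it stands.
- The arm moves only by the tool arm_command, never from a script. Its argument "rows" is one flat list of numbers, 7 for each row, row after row: the shift along the tool's x, y, z in cm, then the turn, a rotation vector about the tool's x, y, z in degrees, then the gripper's target within -1 to 1 (fully open at 1, half-way at 0, shut at -1). A call has 1 to 12 rows; each row is the pose to reach, as a shift and turn from the pose commanded when the call began, along the tool's axes at that moment; what a row does not reach only later rows make up. A row lasts 1/12 s, in which the tool goes at most 41.7 mm and 7.16 degrees, less where a joint would pass 70% of its speed; a pose out of reach is approached as far as the arm can. A call with a gripper value outside its range is refused whole. The fingers move at their own pace and stop on an object; "force" is the grip in N (left out, the last holds). Time passes only in rows, so rows that repeat a pose let the fingers close. It gives the time, the measured TCP pose, the force and the opening at its end, in the units of the state.
- sensors.get_obs(): the state, without advancing time (a new reading comes with each control period).
- imaging.camera(name): name is "scene" or "side" or "wrist"; returns a dict with "pixels" (480x640x3 uint8, blue, green, red), "z_map" (480x640 float32, m along the optical axis (not along the pixel's ray), 0 where there is no reading), "camera_matrix" (3x3 intrinsics, pixels), "world_from_camera" (4x4, takes a point from camera to world coordinates). Camera axes: x right, y up, looking along -z (the intrinsics and any distortion apply to the point x, -y, -z); pixel columns grow to the right and rows downward; lengths in m; the calibration is good to about 2 mm. A picture is of the moment at which its call begins.
- bot.job_done(): hands the job in, once; it reports no verdict.
Trained networks look in the newest picture that a camera, given by its name, has taken for a name from the list of things; names that differ only in an ending like _2 or _b are one class to them, and where a whole thing is asked for, a point or a joint stands for the part that bears it (a point fixed in the world has none). Each returns a list of dicts, best first, with "conf" (0 to 1); they miss things now and then, are a little off and sometimes report something else, mostly with a low value. They report only what shows in the picture. A call takes as long as a camera call. They do not tell look-alikes from the thing itself.
- models.search_frame(thing, camera): "extent" ([centre column, centre row, width, height] in pixels, round what is visible of it).
- models.spot_point(thing, camera): "location" ([column, row] in pixels: a listed point, or the origin of a listed thing).
The state is a dict: "time": time; "q": joint angles; "qd": joint speeds; "joint_efforts": joint torques, N m; "ee_pos": TCP position; "tcp_rot": TCP orientation; "wrist_force": force on the tool from outside, world axes, zero at the start; "torque": the same for the moment, N m; "opening": finger opening in m.
Only numpy, scipy, OpenCV 4.12 (cv2) and the standard library are available. Lean on these libraries where they do the work, as an engineer would, in place of code of your own. Each camera call takes 0.05 s, during which the arm holds its last target.

## Working session

There is one attempt and no reset: what is moved stays moved. The work goes in short steps, Python scripts to look and compute and a tool call to move; the robot and the scene stay as the last step left them, time stands still between calls to the robot, and variables do not carry over. Pictures are saved under pics/ and viewed, and the job is handed in when it is done.

Besides the shell and the picture viewer there is one more tool, called after "Request:" as a command line: name --argument value ..., lists and objects as JSON in quotes. arm_command: Moves the arm, as the interface text tells. Its arguments: {"type":"object","properties":{"rows":{"type":"array","items":{"type":"number"}},"force":{"type":"number"}},"required":["rows"]}

```bash
mkdir -p pics; ls; python3 - <<'E'
from workcell import sensors, imaging, bot, models
import cv2,numpy as np
o=sensors.get_obs();print(o)
for n in ["scene","side","wrist"]:
    c=imaging.camera(n);cv2.imwrite(f"pics/{n}0.png",c["pixels"]);np.savez(f"/tmp/{n}0.npz",**c)
    print(n,c["camera_matrix"].tolist(),np.round(c["world_from_camera"],4).tolist())
E
```

```text
pics
{'time': 0.0, 'q': array([-7.11067890e+01,  5.00929896e+00,  1.00343609e+01,  9.51007778e+01,
       -2.12940014e-03,  8.99999652e+01]), 'qd': array([-0.04064004, -0.04797726, -0.02340218, -0.10638544,  0.06055915,
        0.02574038]), 'joint_efforts': array([ 1.40162065e-04, -5.20394683e+01,  4.64800787e+01,  1.64504122e-02,
        2.79044990e-06,  9.65467599e-07]), 'ee_pos': array([ 0.17803837, -0.52023304,  0.30319947]), 'tcp_rot': array([-9.00021294e+01,  7.57158663e-02, -7.11067541e+01]), 'wrist_force': array([ 0.32472942, -0.24732742, -0.48794255]), 'torque': array([-0.01226039, -0.03419431,  0.01957105]), 'opening': 0.08519215582238365}
scene [[478.2649339194234, 0.0, 318.7497256577653], [0.0, 478.2649339194234, 239.2535260085327], [0.0, 0.0, 1.0]] [[0.901, -0.376, 0.2163, 0.7942], [0.4338, 0.7758, -0.4583, -0.5597], [0.0045, 0.5067, 0.8621, 1.243], [0.0, 0.0, 0.0, 1.0]]
side [[593.0812609336388, 0.0, 320.44516559760797], [0.0, 593.0812609336388, 236.45722009863803], [0.0, 0.0, 1.0]] [[0.9972, 0.0632, -0.0403, 0.4454], [-0.073, 0.6975, -0.7129, -1.0152], [-0.0169, 0.7138, 0.7001, 1.1416], [0.0, 0.0, 0.0, 1.0]]
wrist [[351.6154851822357, 0.0, 317.47865888967107], [0.0, 351.6154851822357, 240.7441383944705], [0.0, 0.0, 1.0]] [[0.3234, 0.9127, 0.2498, 0.2403], [-0.9462, 0.3122, 0.0847, -0.4985], [-0.0007, -0.2638, 0.9646, 0.3734], [0.0, 0.0, 0.0, 1.0]]
```

View pics/scene0.png

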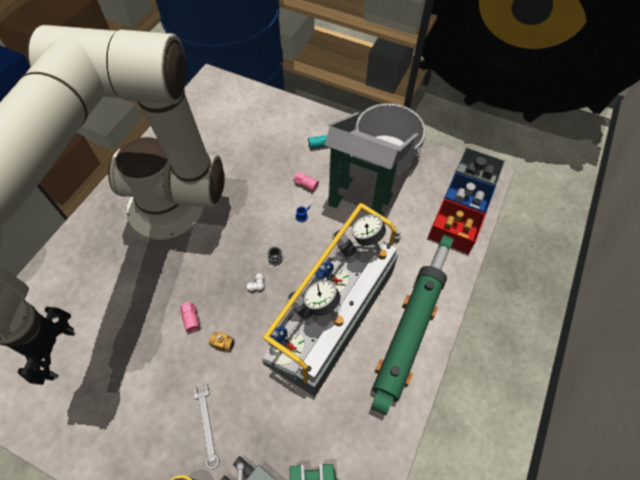

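View pics/side0.png

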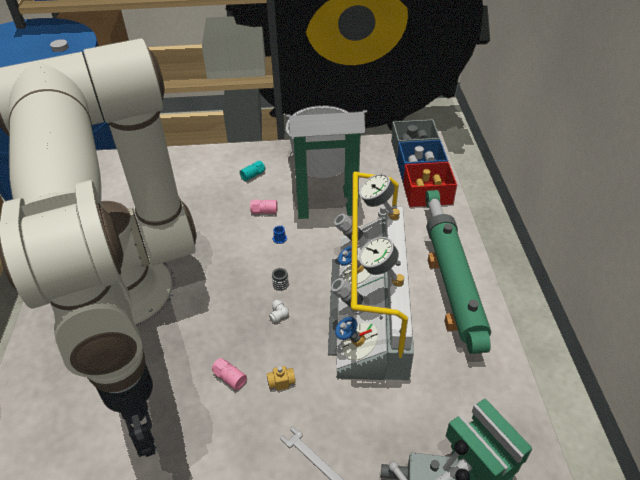

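View pics/wrist0.png

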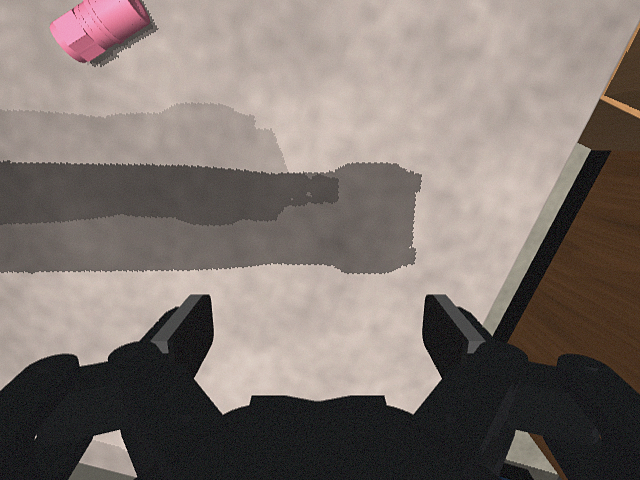

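```bash
python3 - <<'E'
from workcell import sensors, imaging, bot, models
import cv2,numpy as np
a=np.load("/tmp/scene0.npz")["pixels"];b=np.load("/tmp/side0.npz")["pixels"]
ca=cv2.resize(a[195:400,250:410],None,fx=2.9,fy=2.9,interpolation=cv2.INTER_CUBIC)
cb=cv2.resize(b[165:385,320:420],None,fx=2.7,fy=2.7,interpolation=cv2.INTER_CUBIC)
h=max(ca.shape[0],cb.shape[0]);pad=lambda i:cv2.copyMakeBorder(i,0,h-i.shape[0],0,0,cv2.BORDER_CONSTANT)
o=np.hstack([pad(ca),pad(cb)]);print(o.shape);cv2.imwrite("pics/crop1.png",o)
for cam in ["scene","side"]:
  imaging.camera(cam)
  for t in ["console","gauge_zero","gauge_held","wheel_a_mid","seat_a","coupler_a","chute","chute_drop","pail_rim","pail"]:
    print(cam,t,[(np.round(d["location"],1).tolist(),round(d["conf"],2)) for d in models.spot_point(t,cam)])
E
```

```text
(594, 734, 3)
scene console [([322.3, 309.2], 0.88), ([386.0, 155.2], 0.26)]
scene gauge_zero [([337.9, 322.0], 0.71), ([379.6, 255.8], 0.25)]
scene gauge_held [([381.2, 255.0], 0.85)]
scene wheel_a_mid [([325.0, 269.6], 0.45), ([307.6, 314.9], 0.37)]
scene seat_a [([303.4, 315.7], 0.81)]
scene coupler_a [([351.3, 254.1], 0.68), ([317.1, 187.8], 0.68), ([311.0, 143.4], 0.6), ([309.8, 313.1], 0.56), ([191.4, 332.9], 0.55)]
scene chute []
scene chute_drop [([365.8, 149.1], 0.81)]
scene pail_rim [([394.7, 126.7], 0.62)]
scene pail [([382.2, 156.8], 0.79), ([397.3, 241.1], 0.27)]
side console [([356.8, 304.6], 0.8)]
side gauge_zero [([398.4, 282.8], 0.57)]
side gauge_held [([395.8, 215.9], 0.61)]
side wheel_a_mid [([346.0, 256.1], 0.61)]
side seat_a [([355.4, 295.7], 0.74), ([358.1, 237.6], 0.67)]
side coupler_a [([357.9, 301.8], 0.94), ([278.1, 205.5], 0.88), ([241.8, 379.7], 0.74), ([243.7, 172.7], 0.72), ([357.1, 238.5], 0.58), ([280.9, 285.3], 0.28)]
side chute [([323.9, 132.7], 0.53)]
side chute_drop [([322.9, 136.0], 0.87), ([319.1, 121.7], 0.66)]
side pail_rim [([320.6, 123.2], 0.93)]
side pail [([321.7, 160.2], 0.96), ([355.1, 298.2], 0.48)]
```

View pics/crop1.png

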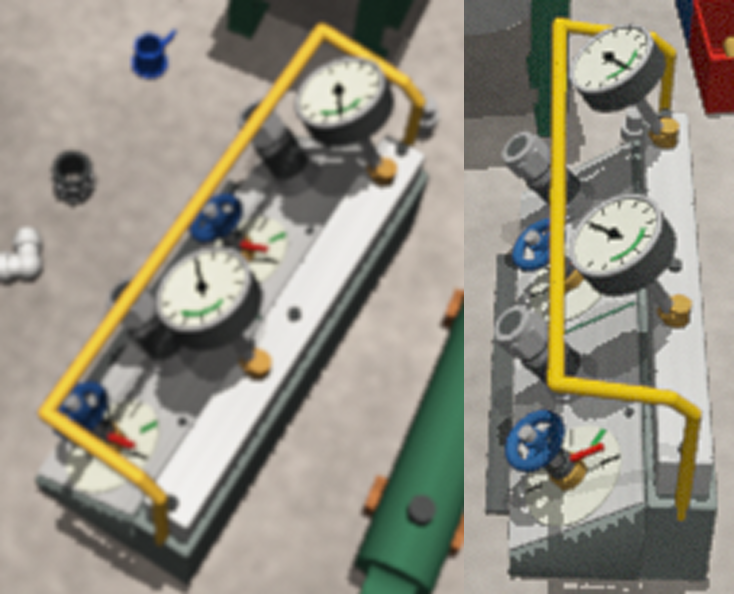

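```bash
cat > h.py <<'E'
import numpy as np, cv2
from scipy.optimize import least_squares
from scipy.spatial.transform import Rotation as Rt
s35,c35=np.sin(np.radians(35)),np.cos(np.radians(35))
n=np.array([-s35,0,c35]); up=np.array([c35,0,s35])
P0=np.array([0,0,.068])
Y={'A':(.1575,.0575),'B':(-.0575,-.1575)}
def seat(s,d=.016): return P0+[0,Y[s][0],0]+d*n
def wheel(s,d=.056): return P0+[0,Y[s][1],0]+d*n
def foot(s): return np.array([.0825,Y[s][0],.150])
def dial(s): return foot(s)+.111*np.array([-.5,0,np.cos(np.pi/6)])
def proj(c,p):
    p=np.atleast_2d(p);W=np.linalg.inv(c["world_from_camera"]);q=(W[:3,:3]@p.T).T+W[:3,3]
    K=c["camera_matrix"]; return np.c_[K[0,0]*q[:,0]/-q[:,2]+K[0,2],K[1,1]*-q[:,1]/-q[:,2]+K[1,2]]
def cloud(c):
    z=c["z_map"];K=c["camera_matrix"];v,u=np.indices(z.shape)
    p=np.stack([(u-K[0,2])/K[0,0]*z,-(v-K[1,2])/K[1,1]*z,-z],-1);M=c["world_from_camera"]
    return p@M[:3,:3].T+M[:3,3]
def tf(x,p):
    c,s=np.cos(x[2]),np.sin(x[2]);p=np.atleast_2d(p)
    return np.c_[x[0]+c*p[:,0]-s*p[:,1],x[1]+s*p[:,0]+c*p[:,1],p[:,2]]
E
python3 - <<'E'
from h import *
S={k:np.load(f"/tmp/{k}0.npz") for k in["scene","side"]}
S={k:dict(v) for k,v in S.items()}
obs=[("scene",foot('B'),(337.9,322)),("scene",foot('A'),(381.2,255)),("scene",wheel('A'),(325,269.6)),("scene",seat('B'),(303.4,315.7)),("scene",seat('A'),(351.3,254.1)),
("side",foot('B'),(398.4,282.8)),("side",foot('A'),(395.8,215.9)),("side",wheel('A'),(346,256.1)),("side",seat('B'),(355.4,295.7)),("side",seat('A'),(358.1,237.6))]
f=lambda x:np.concatenate([(proj(S[c],tf(x,p))[0]-np.array(q)) for c,p,q in obs])
r=least_squares(f,[.5,-.05,0],loss='soft_l1');print(r.x,np.degrees(r.x[2]));print(f(r.x).reshape(-1,2).round(1))
# depth: yellow rail
for k,c in S.items():
    P=cloud(c);hsv=cv2.cvtColor(c["pixels"],cv2.COLOR_BGR2HSV)
    m=(hsv[...,0]>20)&(hsv[...,0]<32)&(hsv[...,1]>150)&(P[...,2]>.22)&(P[...,2]<.28)
    q=P[m];print(k,len(q),q.mean(0),q.min(0),q.max(0))
np.save("/tmp/x.npy",r.x)
E
```

```text
[ 0.58813518 -0.09928052 -0.13649596] -7.8206423269840535
[[ 0.   0.3]
 [ 1.1  1.8]
 [-1.   0.3]
 [ 3.5 -2.5]
 [-0.8 -1.6]
 [-0.4  0.3]
 [-0.4  1.2]
 [ 1.4 -1.1]
 [ 0.2  5.7]
 [-0.7 -1.7]]
scene 968 [ 0.58465769 -0.13000736  0.24674792] [ 0.54209901 -0.31653156  0.22063514] [0.69716952 0.10967572 0.25717715]
side 1077 [ 0.58020102 -0.15133709  0.24538808] [ 0.54121319 -0.31836515  0.22062469] [0.69516139 0.10985195 0.25468334]
```

```bash
python3 - <<'E'
from h import *
S={k:dict(np.load(f"/tmp/{k}0.npz")) for k in["scene","side"]}
x=np.load("/tmp/x.npy")
def inv(x,p):
    c,s=np.cos(x[2]),np.sin(x[2]);d=p-[x[0],x[1],0]
    return np.stack([c*d[...,0]+s*d[...,1],-s*d[...,0]+c*d[...,1],d[...,2]],-1)
R=[];B=[];D={'A':[],'B':[]};PL=[]
for k,c in S.items():
    P=cloud(c);L=inv(x,P);hsv=cv2.cvtColor(c["pixels"],cv2.COLOR_BGR2HSV)
    m=(hsv[...,0]>20)&(hsv[...,0]<32)&(hsv[...,1]>150)&(abs(L[...,0]+.018)<.015)&(abs(L[...,2]-.245)<.015)&(abs(L[...,1])<.18)
    q=L[m];R.append(P[m]);print(k,"rail",len(q),np.median(q,0).round(4),np.polyfit(q[:,1],q[:,0],1))
    for s in 'AB':
        d=inv(x,P)-dial(s); nn=np.array([-.5,0,.866]);w=d@nn
        m=(np.linalg.norm(d,axis=-1)<.05)&(hsv[...,1]<60)&(hsv[...,2]>150)&(abs(w)<.015)
        q=L[m]-dial(s);print(k,s,m.sum(),"ctr err",((q.max(0)+q.min(0))/2).round(4),"mean",q.mean(0).round(4),"n",np.median(w[m]).round(4))
    # bar top
    m=(abs(L[...,2]-.15)<.006)&(abs(L[...,0]-.0825)<.04)&(abs(L[...,1])<.23)
    q=L[m];print("bar",len(q),np.median(q[:,2]),np.percentile(q,[1,99],axis=0).round(4).tolist())
    # plate
    d=(L-P0);m=(abs(d@n)<.006)&(abs(d@up)<.05)&(abs(L[...,1])<.2);print("plate",m.sum(),np.median((d@n)[m]))
    # blue wheels
    for s in 'AB':
        d=L-wheel(s);m=(hsv[...,0]>100)&(hsv[...,0]<125)&(hsv[...,1]>120)&(np.linalg.norm(d,axis=-1)<.05)
        q=d[m];print("wheel",s,len(q),(q@n).round(3)[:0],"n",np.percentile(q@n,[5,50,95]).round(4),"up",np.percentile(q@up,[2,98]).round(4),"y",np.percentile(q[:,1],[2,98]).round(4))
E
```

```text
scene rail 561 [-0.0165 -0.0187  0.2499] [-0.01558459 -0.01691851]
scene A 476 ctr err [-0.0032  0.0009  0.003 ] mean [-0.0035  0.0016  0.0006] n 0.0022
scene B 611 ctr err [0.0006 0.0012 0.0022] mean [0.0009 0.0015 0.001 ] n 0.0003
bar 2345 0.1495810503442554 [[0.0616, -0.1958, 0.1446], [0.1053, 0.1962, 0.155]]
plate 2012 0.0005203987897797616
wheel A 128 [] n [-0.0004  0.0045  0.0076] up [-0.0154  0.0276] y [-0.0264  0.0229]
wheel B 100 [] n [-0.0034  0.0023  0.0055] up [-0.0103  0.0305] y [-0.0099  0.0238]
side rail 622 [-0.0167 -0.0185  0.2485] [-0.01315089 -0.0169375 ]
side A 457 ctr err [-0.0019  0.0002  0.0004] mean [-0.003   0.0021 -0.001 ] n 0.0006
side B 647 ctr err [ 0.0035  0.0001 -0.0008] mean [ 0.0011  0.0015 -0.0005] n -0.001
bar 1747 0.14843557997654355 [[0.0615, -0.2063, 0.1445], [0.1055, 0.1975, 0.1548]]
plate 2393 -0.0009547608512007716
wheel A 125 [] n [-0.0029  0.0031  0.0067] up [-0.0234  0.0104] y [-0.0276  0.0226]
wheel B 271 [] n [-0.0043  0.0007  0.0041] up [-0.0197  0.0282] y [-0.0262  0.0226]
```

```bash
python3 - <<'E'
from h import *
x=np.load("/tmp/x.npy");x=np.array([.5887,-.0987,-.122]);np.save("/tmp/x.npy",x)
S={k:dict(np.load(f"/tmp/{k}0.npz")) for k in["scene","side"]}
rows=[]
nn=np.array([-.5,0,.866]);u=np.array([.866,0,.5]);ly=np.array([0,1,0])
for k in S:
    r=[]
    for s in 'AB':
        h=.045;cs=np.array([dial(s)+a*h*ly+b*h*u for a,b in((1,1),(-1,1),(-1,-1),(1,-1))])
        q=proj(S[k],tf(x,cs)).astype(np.float32)
        M=cv2.getPerspectiveTransform(q,np.float32([[0,0],[280,0],[280,280],[0,280]]))
        r.append(cv2.warpPerspective(S[k]["pixels"],M,(280,280),flags=cv2.INTER_CUBIC))
    rows.append(np.hstack(r))
    print(k,proj(S[k],tf(x,[wheel('A'),wheel('B'),seat('A'),seat('B'),dial('A'),dial('B')])).round(0).tolist())
cv2.imwrite("pics/dials.png",np.vstack(rows))
E
```

```text
scene [[324.0, 270.0], [277.0, 336.0], [350.0, 252.0], [307.0, 313.0], [367.0, 227.0], [320.0, 294.0]]
side [[347.0, 255.0], [346.0, 328.0], [357.0, 236.0], [356.0, 301.0], [374.0, 186.0], [375.0, 252.0]]
```

View pics/dials.png

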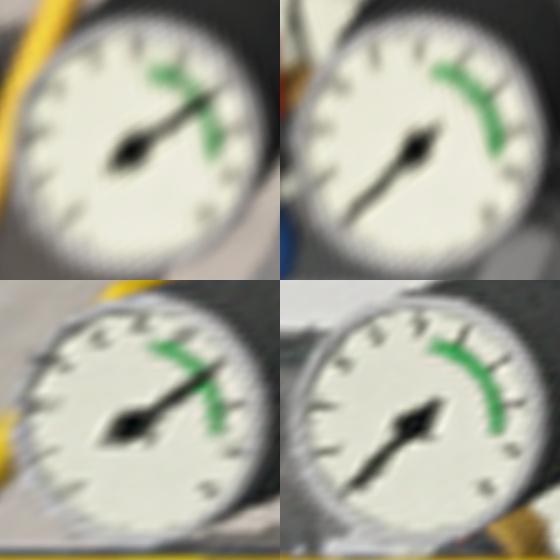

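```bash
cat >> h.py <<'E'
def ray(c,px):
    K=c["camera_matrix"];M=c["world_from_camera"]
    d=M[:3,:3]@np.array([(px[0]-K[0,2])/K[0,0],-(px[1]-K[1,2])/K[1,1],-1]);return M[:3,3],d/np.linalg.norm(d)
def tri(c1,p1,c2,p2):
    o1,d1=ray(c1,p1);o2,d2=ray(c2,p2);A=np.c_[d1,-d2];t=np.linalg.lstsq(A,o2-o1,rcond=None)[0]
    a,b=o1+t[0]*d1,o2+t[1]*d2;return (a+b)/2,np.linalg.norm(a-b)
def Rc(x): return Rt.from_euler('z',x[2]).as_matrix()
def delta(ob,Rgoal,pgoal):
    R=Rt.from_euler('xyz',ob["tcp_rot"],degrees=True).as_matrix()
    t=R.T@(pgoal-ob["ee_pos"])*100; r=Rt.from_matrix(R.T@Rgoal).as_rotvec(degrees=True)
    return t.round(2),r.round(2)
E
python3 - <<'E'
from h import *
from workcell import sensors
x=np.load("/tmp/x.npy");S={k:dict(np.load(f"/tmp/{k}0.npz")) for k in["scene","side"]}
print("drop",tri(S["scene"],(365.8,149.1),S["side"],(322.9,136)))
print("rim",tri(S["scene"],(394.7,126.7),S["side"],(320.6,123.2)))
print("pail",tri(S["scene"],(382.2,156.8),S["side"],(321.7,160.2)))
for k,c in S.items():
    P=cloud(c); m=(P[...,2]>.15)&(P[...,2]<.37)&(P[...,1]>.15)&(P[...,0]>.3)&(P[...,0]<.8)&(P[...,1]<.6)
    q=P[m];print(k,len(q),np.percentile(q,[1,5,50,95,99],axis=0).round(3).tolist())
    for px in ((365,149),(345,135),(385,160)) if k=="scene" else ((323,125),(300,125),(345,118),(325,131)): print(px,P[px[1],px[0]].round(3))
Rw=Rc(x)
for s in'AB':print(s,"wheel",tf(x,wheel(s)).round(4),"seat",tf(x,seat(s)).round(4),"dialtop",tf(x,dial(s)).round(3))
nw=Rw@n;R=np.c_[Rw@up,-nw,Rw@[0,1,0]];print(np.linalg.det(R))
ob=sensors.get_obs();print(ob["q"].round(1))
for d in(.10,.0):
    p=tf(x,wheel('B'))[0]+nw*(.054-.005+d);print("tcp",p.round(4),delta(ob,R,p))
E
```

```text
drop (array([0.5317276 , 0.29767836, 0.22690101]), np.float64(0.0020971412589208456))
rim (array([0.54417909, 0.52670611, 0.11078117]), np.float64(0.007719631347936543))
pail (array([0.53851747, 0.46891877, 0.01663694]), np.float64(0.0008730133136058443))
scene 3161 [[0.441, 0.209, 0.152], [0.446, 0.212, 0.162], [0.537, 0.229, 0.29], [0.63, 0.405, 0.331], [0.635, 0.432, 0.335]]
(365, 149) [0.552 0.223 0.316]
(345, 135) [0.491 0.235 0.326]
(385, 160) [0.61  0.217 0.31 ]
side 2931 [[0.447, 0.209, 0.155], [0.455, 0.213, 0.17], [0.539, 0.228, 0.294], [0.62, 0.24, 0.33], [0.628, 0.311, 0.333]]
(323, 125) [0.528 0.223 0.311]
(300, 125) [0.472 0.23  0.31 ]
(345, 118) [0.583 0.229 0.323]
(325, 131) [0.532 0.213 0.3  ]
A wheel [[ 0.5638 -0.0377  0.1139]] seat [[0.5988 0.0587 0.0811]] dialtop [[0.635 0.054 0.246]]
B wheel [[ 0.5377 -0.2511  0.1139]] seat [[ 0.5726 -0.1547  0.0811]] dialtop [[ 0.609 -0.159  0.246]]
1.0
[-71.1   5.   10.1  95.1  -0.   90. ]
tcp [ 0.4528 -0.2407  0.2359] (array([-17.56,   6.8 ,  35.04]), array([ 19.56, -62.02, -31.23]))
tcp [ 0.5098 -0.2477  0.154 ] (array([-15.05,  14.99,  40.2 ]), array([ 19.56, -62.02, -31.23]))
```

Request:
arm_command --rows '[-17.56,6.8,35.04,19.56,-62.02,-31.23,1,-17.56,6.8,35.04,19.56,-62.02,-31.23,1,-17.56,6.8,35.04,19.56,-62.02,-31.23,1,-17.56,6.8,35.04,19.56,-62.02,-31.23,1,-17.56,6.8,35.04,19.56,-62.02,-31.23,1,-17.56,6.8,35.04,19.56,-62.02,-31.23,1,-17.56,6.8,35.04,19.56,-62.02,-31.23,1,-17.56,6.8,35.04,19.56,-62.02,-31.23,1,-17.56,6.8,35.04,19.56,-62.02,-31.23,1,-17.56,6.8,35.04,19.56,-62.02,-31.23,1,-17.56,6.8,35.04,19.56,-62.02,-31.23,1,-17.56,6.8,35.04,19.56,-62.02,-31.23,1]' --force 40

```text
time: 2.25
ee_pos: [0.4526, -0.2398, 0.2354]
tcp_rot: [-90.0, -35.0, -6.9]
wrist_force: [-0.2, -0.5, 0.3]
opening: 0.0854
```

```bash
cat > look.py <<'E'
import sys
from h import *
from workcell import sensors, imaging
def rectB(c,x,s='B',d=.02,h=.06):
    cs=np.array([wheel(s,d)+a*h*np.array([0,1,0])+b*h*up for a,b in((1,1),(-1,1),(-1,-1),(1,-1))])
    q=proj(c,tf(x,cs)).astype(np.float32);M=cv2.getPerspectiveTransform(q,np.float32([[0,0],[380,0],[380,380],[0,380]]))
    return cv2.warpPerspective(c["pixels"],M,(380,380),flags=cv2.INTER_CUBIC)
def red(c,x,s='B',d=.02):
    hsv=cv2.cvtColor(c["pixels"],cv2.COLOR_BGR2HSV)
    m=((hsv[...,0]<7)|(hsv[...,0]>173))&(hsv[...,1]>150)&(hsv[...,2]>70)
    v,u=np.nonzero(m);C=tf(x,wheel(s,d))[0];Rw=Rc(x);nw=Rw@n;o=[]
    for a,b in zip(u,v):
        p,r=ray(c,(a,b));t=((C-p)@nw)/(r@nw);w=Rw.T@(p+t*r-C);o.append([w@up,w[1]])
    o=np.array(o).reshape(-1,2);g=np.hypot(*o.T);o=o[(g<.05)]
    if len(o)<4:return len(o),None
    g=np.hypot(*o.T);f=o[g>np.percentile(g,60)]
    return len(o),np.degrees(np.arctan2(f[:,1].mean(),f[:,0].mean())).round(1),g.max().round(3)
if __name__=="__main__":
    x=np.load("/tmp/x.npy");tag=sys.argv[1];ob=sensors.get_obs()
    print(ob["time"],ob["q"].round(1),ob["ee_pos"].round(4),ob["tcp_rot"].round(2),ob["wrist_force"].round(1),ob["torque"].round(2),round(ob["opening"],4))
    I=[]
    for k in sys.argv[2:]:
        c=imaging.camera(k);np.savez(f"/tmp/{k}_{tag}.npz",**c);cv2.imwrite(f"pics/{k}_{tag}.png",c["pixels"])
        print(k,"B",red(c,x),"A",red(c,x,'A'));I.append(rectB(c,x))
    if I: cv2.imwrite(f"pics/rect_{tag}.png",np.hstack(I[:2]))
E
python3 look.py 1 side wrist
```

```text
2.25 [-34.2 -27.7 -31.7  54.2  15.2  67.1] [ 0.4526 -0.2398  0.2354] [-89.98 -34.96  -6.93] [-0.2 -0.5  0.3] [ 0.04  0.57 -0.01] 0.0854
side B (27, np.float64(1.3), np.float64(0.039)) A (0, None)
wrist B (178, np.float64(0.2), np.float64(0.042)) A (0, None)
```

```bash
python3 - <<'E'
from h import *
x=np.load("/tmp/x.npy");c=dict(np.load("/tmp/wrist_1.npz"));im=c["pixels"].copy()
cir=[wheel('B')+.028*(np.cos(a)*up+np.sin(a)*np.array([0,1,0])) for a in np.linspace(0,6.28,60)]
for p in proj(c,tf(x,cir)):cv2.circle(im,tuple(int(v) for v in p),1,(0,255,255),-1)
for p in proj(c,tf(x,[wheel('B',0),wheel('B'),seat('B'),seat('B',.09)])):cv2.circle(im,tuple(int(v) for v in p),3,(255,0,255),-1)
cv2.imwrite("pics/w1o.png",im)
E
```

```text
(no output)
```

View pics/w1o.png

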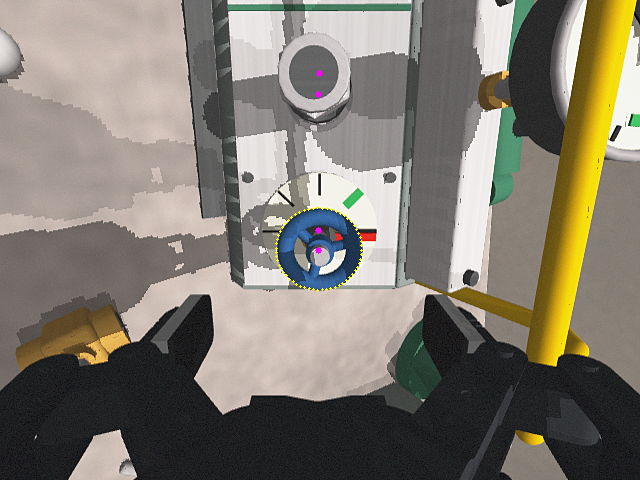

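View pics/side_1.png

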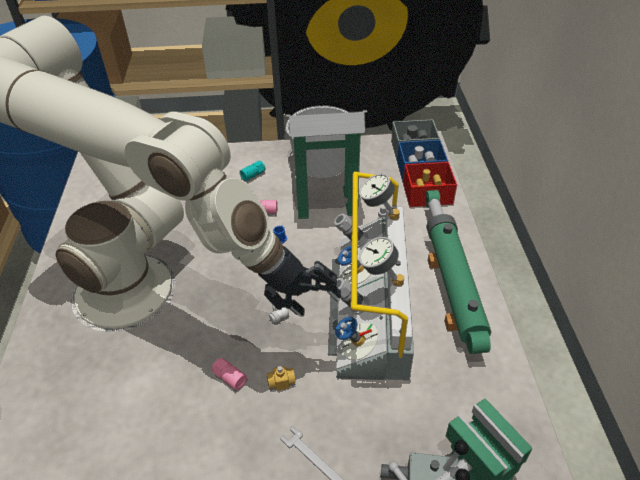

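```bash
cat > goto.py <<'E'
from h import *
from workcell import sensors
import sys
x=np.load("/tmp/x.npy");Rw=Rc(x);nw=Rw@n;R=np.c_[Rw@up,-nw,Rw@[0,1,0]]
ob=sensors.get_obs();print(ob["q"].round(1))
pt=tf(x,wheel('B') if sys.argv[1]=='w' else seat('B'))[0]
for d in sys.argv[2:]: print(d,delta(ob,R,pt+nw*(.054+float(d))))
E
python3 goto.py w .03 -.005
```

```text
[-34.3 -27.6 -31.5  54.2  15.2  67.2]
.03 (array([-0.  ,  6.55,  0.06]), array([ 0.06, -0.11, -0.02]))
-.005 (array([-0.  , 10.05,  0.07]), array([ 0.06, -0.11, -0.02]))
```

Request:
arm_command --rows '[0,1.5,0,0,0,0,1,0,3.5,0,0,0,0,1,0,5.5,0,0,0,0,1,0,7,0.05,0,0,0,1,0,8,0.05,0,0,0,1,0,9,0.05,0,0,0,1,0,9.6,0.05,0,0,0,1,0,10,0.05,0,0,0,1,0,10,0.05,0,0,0,1]'

```text
time: 3.1
ee_pos: [0.5098, -0.2474, 0.1536]
tcp_rot: [-90.0, -35.0, -7.0]
wrist_force: [1.1, -0.0, -0.3]
opening: 0.0854
```

```bash
python3 look.py 2 side wrist; python3 goto.py w -.005
```

```text
3.1 [-30.9 -18.4 -34.6  41.3  13.4  70.1] [ 0.5098 -0.2474  0.1536] [-89.98 -34.97  -7.03] [ 1.1 -0.  -0.3] [0.08 0.53 0.01] 0.0854
side B (24, np.float64(1.5), np.float64(0.039)) A (0, None)
wrist B (359, np.float64(-0.4), np.float64(0.043)) A (0, None)
[-30.9 -18.5 -34.5  41.3  13.4  70.1]
-.005 (array([-0.03,  0.04, -0.03]), array([ 0.01, -0.01,  0.03]))
```

View pics/wrist_2.png

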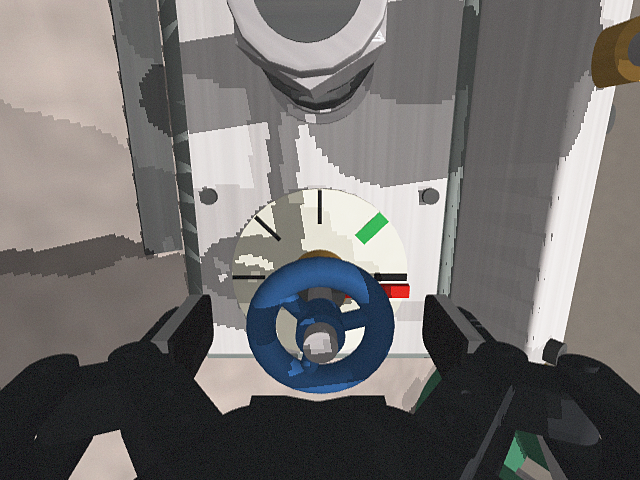

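View pics/side_2.png

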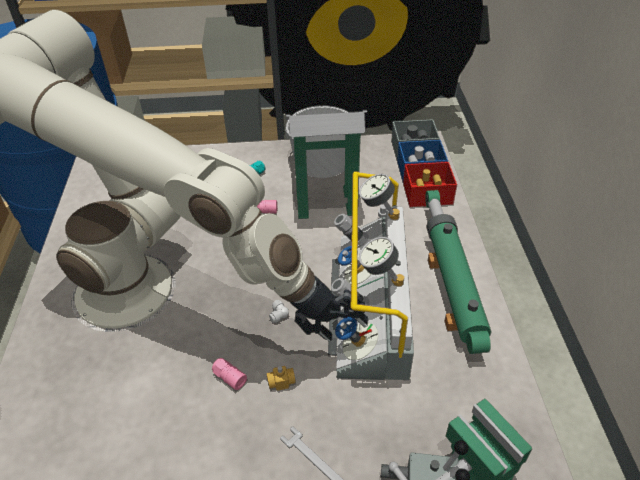

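Request:
arm_command --rows '[0,0,0,0,0,0,-1,0,0,0,0,0,0,-1,0,0,0,0,0,0,-1,0,0,0,0,0,0,-1,0,0,0,0,0,0,-1,0,0,0,0,0,0,-1,0,0,0,0,0,0,-1]' --force 40

```text
time: 3.78
ee_pos: [0.5099, -0.2474, 0.1551]
tcp_rot: [-90.0, -35.1, -7.0]
wrist_force: [-4.9, 1.1, 5.1]
opening: 0.0545
```

```bash
python3 look.py 3 wrist
```

```text
3.7833 [-30.9 -18.6 -34.5  41.3  13.4  70.1] [ 0.5099 -0.2474  0.1551] [-90.03 -35.09  -6.98] [-4.9  1.1  5.1] [0.21 0.78 0.06] 0.0545
wrist B (95, np.float64(0.8), np.float64(0.043)) A (0, None)
```

View pics/wrist_3.png

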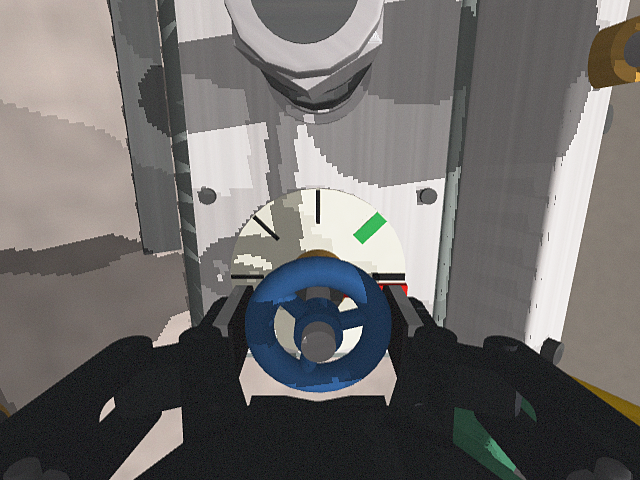

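Request:
arm_command --rows '[0,0,0,0,-5,0,-1,0,0,0,0,-10,0,-1,0,0,0,0,-15,0,-1,0,0,0,0,-20,0,-1,0,0,0,0,-25,0,-1,0,0,0,0,-30,0,-1,0,0,0,0,-30,0,-1]'

```text
time: 4.42
ee_pos: [0.5099, -0.2474, 0.1551]
tcp_rot: [-109.6, -29.7, 28.6]
wrist_force: [-4.3, 2.0, 6.2]
opening: 0.0541
```

```bash
python3 look.py 4 side wrist
```

```text
4.4167 [-30.9 -18.6 -34.5  41.3  13.4  39.8] [ 0.5099 -0.2474  0.1551] [-109.55  -29.73   28.55] [-4.3  2.   6.2] [0.08 0.74 0.03] 0.0541
side B (25, np.float64(20.2), np.float64(0.04)) A (0, None)
wrist B (61, np.float64(10.1), np.float64(0.019)) A (0, None)
```

View pics/wrist_4.png

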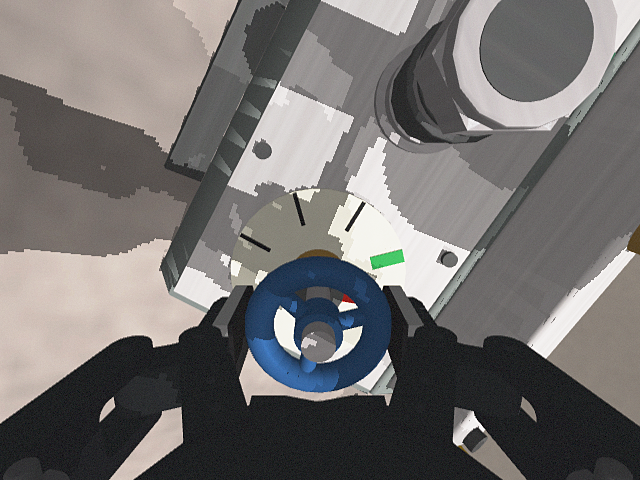

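View pics/rect_4.png

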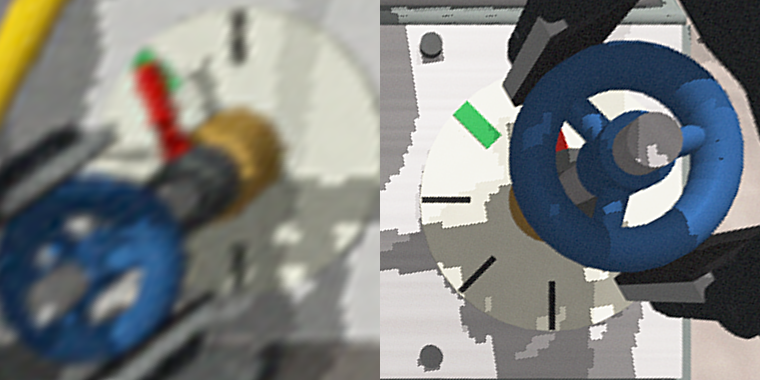

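Request:
arm_command --rows '[0,0,0,0,-5,0,-1,0,0,0,0,-10,0,-1,0,0,0,0,-15,0,-1,0,0,0,0,-20,0,-1,0,0,0,0,-25,0,-1,0,0,0,0,-25,0,-1]'

```text
time: 5.02
ee_pos: [0.5099, -0.2475, 0.1551]
tcp_rot: [-120.0, -19.1, 53.5]
wrist_force: [-4.2, 1.4, 6.3]
opening: 0.0547
```

```bash
python3 look.py 5 side scene wrist
```

```text
5.0167 [-30.9 -18.6 -34.5  41.3  13.4  14.8] [ 0.5099 -0.2475  0.1551] [-120.03  -19.06   53.47] [-4.2  1.4  6.3] [ 0.06  0.7  -0.04] 0.0547
side B (30, np.float64(46.0), np.float64(0.041)) A (0, None)
scene B (28, np.float64(47.8), np.float64(0.039)) A (16, np.float64(1.6), np.float64(0.035))
wrist B (61, np.float64(34.3), np.float64(0.019)) A (0, None)
```

View pics/rect_5.png

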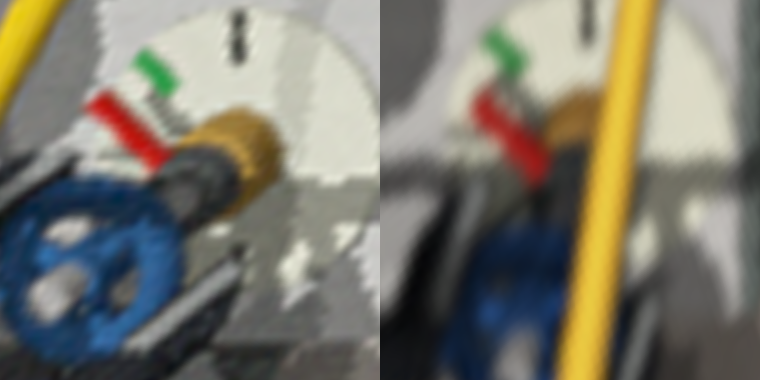

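View pics/wrist_5.png

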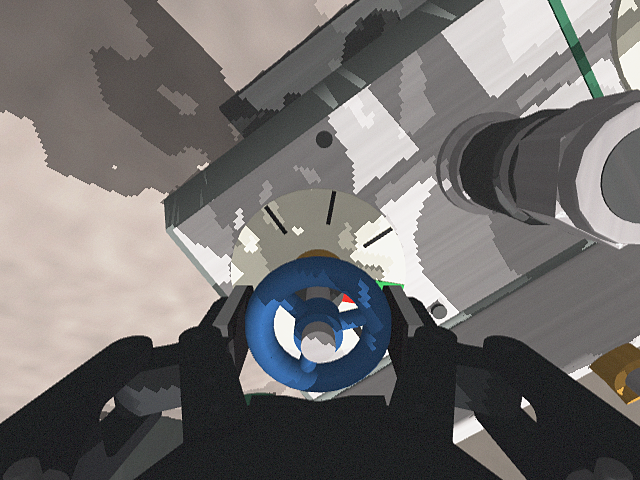

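Request:
arm_command --rows '[0,0,0,0,0,0,1,0,0,0,0,0,0,1,0,0,0,0,0,0,1,0,0,0,0,0,0,1,0,0,0,0,0,0,1,0,-1.5,0,0,0,0,1,0,-4,0,0,0,0,1,0,-8,0,0,0,0,1,0,-11,0,0,0,0,1,0,-11,0,0,0,0,1]'

```text
time: 6.0
ee_pos: [0.4466, -0.2401, 0.2507]
tcp_rot: [-120.3, -19.2, 53.3]
wrist_force: [0.7, -0.3, 0.9]
opening: 0.0852
```

```bash
python3 look.py 6 side wrist; python3 goto.py c .15 .054 .05
```

```text
6.0 [-34.7 -28.8 -30.8  55.7  15.4  11.8] [ 0.4466 -0.2401  0.2507] [-120.34  -19.24   53.3 ] [ 0.7 -0.3  0.9] [0.06 0.44 0.01] 0.0852
side B (30, np.float64(45.2), np.float64(0.041)) A (0, None)
wrist B (114, np.float64(44.7), np.float64(0.042)) A (269, np.float64(1.3), np.float64(0.043))
[-34.6 -28.5 -31.1  55.4  15.4  11.8]
.15 (array([ 8.13, -0.39,  5.8 ]), array([ 0.15, 55.01,  0.1 ]))
.054 (array([8.13, 9.21, 5.83]), array([ 0.15, 55.01,  0.1 ]))
.05 (array([8.13, 9.61, 5.83]), array([ 0.15, 55.01,  0.1 ]))
```

View pics/wrist_6.png

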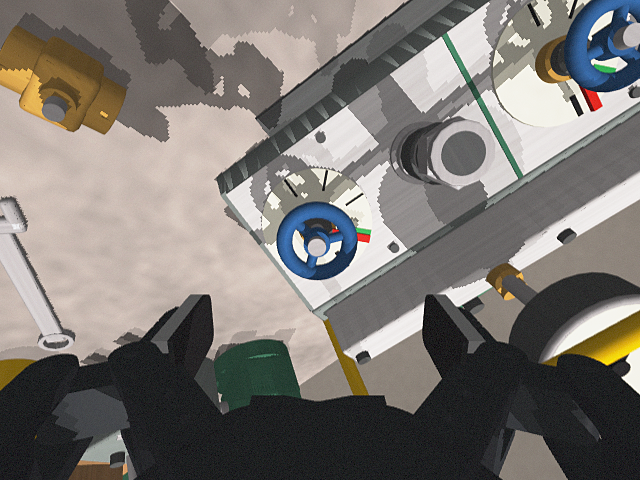

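Request:
arm_command --rows '[8.1,-0.4,5.8,0,55,0,1,8.1,-0.4,5.8,0,55,0,1,8.1,-0.4,5.8,0,55,0,1,8.1,-0.4,5.8,0,55,0,1,8.1,-0.4,5.8,0,55,0,1,8.1,-0.4,5.8,0,55,0,1,8.1,-0.4,5.8,0,55,0,1,8.1,-0.4,5.8,0,55,0,1,8.1,-0.4,5.8,0,55,0,1]'

```text
time: 6.85
ee_pos: [0.4562, -0.14, 0.2449]
tcp_rot: [-89.7, -34.9, -7.4]
wrist_force: [-0.6, 0.3, -0.1]
opening: 0.0851
```

```bash
python3 look.py 7 wrist; python3 goto.py c .08 .05; python3 - <<'E'
from h import *
x=np.load("/tmp/x.npy");c=dict(np.load("/tmp/wrist_7.npz"));im=c["pixels"].copy()
for d,r in((.016,.0195),(.05,.0195),(.09,.018)):
  cir=[seat('B',d)+r*(np.cos(a)*up+np.sin(a)*np.array([0,1,0])) for a in np.linspace(0,6.28,60)]
  for p in proj(c,tf(x,cir)):cv2.circle(im,tuple(int(v) for v in p),1,(0,255,255),-1)
P=cloud(c);L=(P-[x[0],x[1],0])@Rc(x)-seat('B',0);h=L@n;rr=np.hypot(L@up,L[...,1])
m=(h>.086)&(h<.095)&(rr<.025);q=L[m];print(m.sum(),"top h",np.median(h[m]),"up",np.percentile(q@up,[1,99]),"y",np.percentile(q[:,1],[1,99]))
cv2.imwrite("pics/w7o.png",im)
E
```

```text
6.85 [-20.5 -35.1 -35.2  55.8   7.7  79.2] [ 0.4562 -0.14    0.2449] [-89.74 -34.86  -7.37] [-0.6  0.3 -0.1] [ 0.08  0.5  -0.  ] 0.0851
wrist B (255, np.float64(43.4), np.float64(0.042)) A (232, np.float64(0.5), np.float64(0.042))
[-20.5 -35.1 -35.2  55.8   7.7  78.7]
.08 (array([ 0.22,  6.77, -0.04]), array([-0.04,  0.11, -0.12]))
.05 (array([ 0.22,  9.77, -0.04]), array([-0.04,  0.11, -0.12]))
2697 top h 0.09078749808429429 up [-0.01937562  0.01369397] y [-0.01564238  0.01762745]
```

View pics/w7o.png

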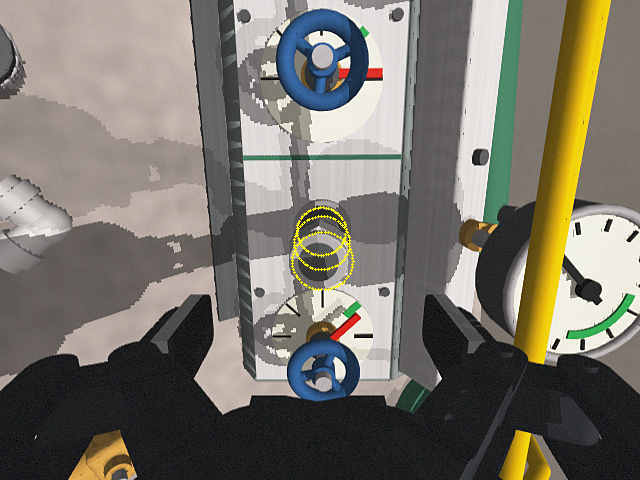

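Request:
arm_command --rows '[0,2,0,0,0,-1,1,-0.1,4,0,0,0,-2,1,-0.15,6,0,0,0,-2,1,-0.15,8,0,0,0,-2,1,-0.15,9.3,0,0,0,-2,1,-0.15,9.75,0,0,0,-2,1,-0.15,9.75,0,0,0,-2,-1,-0.15,9.75,0,0,0,-2,-1,-0.15,9.75,0,0,0,-2,-1,-0.15,9.75,0,0,0,-2,-1,-0.15,9.75,0,0,0,-2,-1,-0.15,9.75,0,0,0,-2,-1]' --force 50

```text
time: 7.9
ee_pos: [0.5102, -0.147, 0.1672]
tcp_rot: [-90.0, -37.0, -7.0]
wrist_force: [-8.0, 0.8, 4.9]
opening: 0.0353
```

Request:
arm_command --rows '[0,0,0,0,0,0,-1,0,0,0,0,0,0,-1,0,0,0,0,0,0,-1]'

```text
time: 8.15
ee_pos: [0.5101, -0.147, 0.1672]
tcp_rot: [-90.0, -37.1, -7.0]
wrist_force: [-8.6, 0.3, 5.5]
opening: 0.0348
```

```bash
python3 look.py 8 wrist
```

```text
8.15 [-18.9 -27.6 -40.4  40.8   7.1  80.4] [ 0.5101 -0.147   0.1672] [-90.04 -37.05  -6.97] [-8.6  0.3  5.5] [0.21 1.48 0.04] 0.0348
wrist B (106, np.float64(44.2), np.float64(0.043)) A (574, np.float64(0.8), np.float64(0.043))
```

View pics/wrist_8.png

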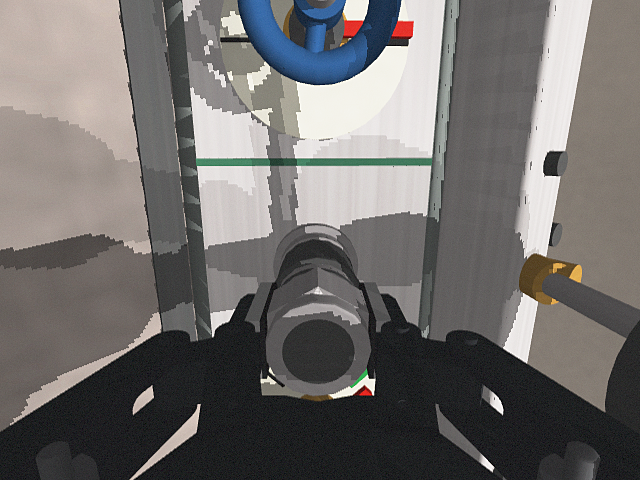

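Request:
arm_command --rows '[0,-0.5,0,0,0,0,-1,0,-1.2,0,0,0,0,-1,0,-2,0,0,0,0,-1,0,-3,0,0,0,0,-1,0,-4,0,0,0,0,-1,0,-6,0,0,0,0,-1,0,-9,0,0,0,0,-1,0,-12,0,0,0,0,-1,0,-15,0,0,0,0,-1,0,-15,0,0,0,0,-1]' --force 60

```text
time: 9.03
ee_pos: [0.4191, -0.1359, 0.2924]
tcp_rot: [-90.1, -37.4, -6.9]
wrist_force: [0.6, -0.6, -1.2]
opening: 0.0348
```

```bash
python3 look.py 9 wrist side scene; python3 - <<'E'
from h import *
from workcell import sensors
ob=sensors.get_obs()
# chute frame
for k in("scene","side"):
    c=dict(np.load(f"/tmp/{k}_9.npz"));P=cloud(c)
    m=(P[...,2]>.2)&(P[...,2]<.37)&(P[...,1]>.19)&(P[...,0]>.4)&(P[...,0]<.68)&(P[...,1]<.6)
    q=P[m];t=q[q[:,2]>.315]
    print(k,len(q),np.percentile(q[:,0],[.5,99.5]),np.percentile(q[:,1],[.5,99.5]),"top z",q[:,2].max())
    f=q[q[:,2]>.3]; 
    # front wall outer face: min y per x bin
    for lo in np.arange(.44,.64,.03):
        b=f[(f[:,0]>lo)&(f[:,0]<lo+.03)]
        if len(b)>5: print(round(lo,2),np.percentile(b[:,1],[3,97]).round(4),b[:,2].max().round(3))
E
```

```text
9.0333 [-22.4 -41.9 -34.3  61.2   9.2  77.6] [ 0.4191 -0.1359  0.2924] [-90.15 -37.43  -6.93] [ 0.6 -0.6 -1.2] [ 0.09  0.76 -0.03] 0.0348
wrist B (0, None) A (154, np.float64(-0.4), np.float64(0.043))
side B (31, np.float64(45.2), np.float64(0.041)) A (0, None)
scene B (25, np.float64(46.8), np.float64(0.039)) A (16, np.float64(1.6), np.float64(0.035))
scene 2541 [0.43866057 0.63640615] [0.20819656 0.41985245] top z 0.34018902668040296
0.44 [0.2122 0.2798] 0.338
0.47 [0.2137 0.2382] 0.338
0.5 [0.2135 0.2384] 0.336
0.53 [0.2134 0.2389] 0.335
0.56 [0.2138 0.2385] 0.338
0.59 [0.2138 0.2382] 0.337
0.62 [0.2147 0.2872] 0.34
side 2549 [0.44507061 0.63018814] [0.20781343 0.31024195] top z 0.3364869563464251
0.44 [0.2146 0.2393] 0.336
0.47 [0.2131 0.2412] 0.334
0.5 [0.2146 0.2394] 0.336
0.53 [0.2148 0.2398] 0.334
0.56 [0.2129 0.24  ] 0.336
0.59 [0.2143 0.24  ] 0.336
0.62 [0.2168 0.2501] 0.334
```

View pics/side_9.png

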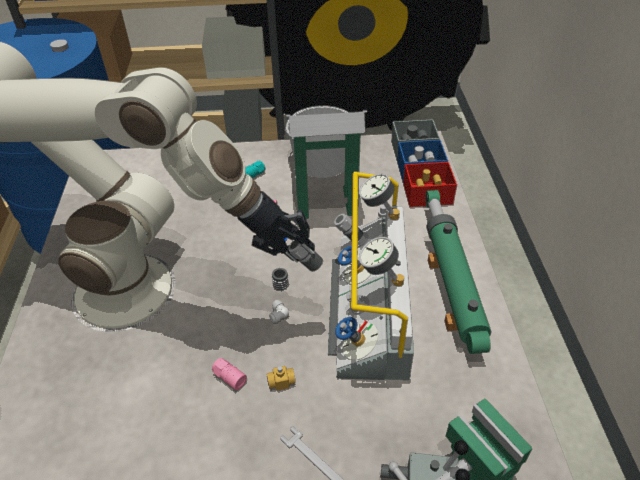

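View pics/scene_9.png

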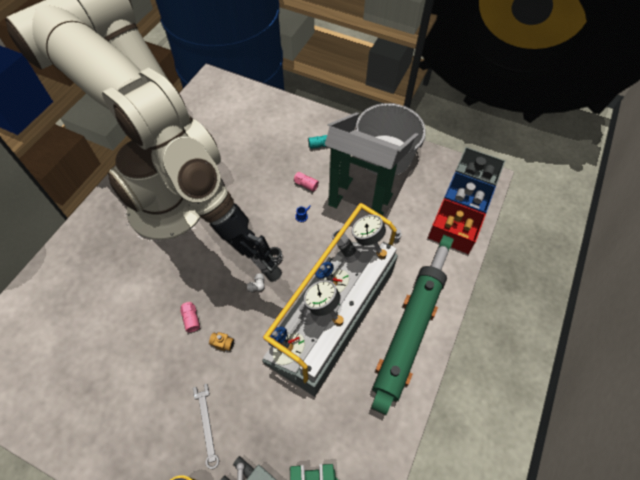

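```bash
cat > gd.py <<'E'
from h import *
from workcell import sensors
import sys
R=np.array([[1,0,0],[0,0,1],[0,-1,0]],float)
print(np.linalg.det(R),R[:,1])
ob=sensors.get_obs();print(ob["q"].round(1),ob["ee_pos"].round(4))
for p in([.42,-.05,.48],[.43,.15,.49],[.538,.289,.49],[.538,.289,.40],[.538,.289,.368]): print(p,delta(ob,R,np.array(p)))
E
python3 gd.py
```

```text
1.0 [ 0.  0. -1.]
[-22.3 -41.5 -34.7  60.8   9.1  77.7] [ 0.4204 -0.1359  0.2857]
[0.42, -0.05, 0.48] (array([ 10.83, -16.18,   8.52]), array([ 2.27, -6.77, 36.95]))
[0.43, 0.15, 0.49] (array([ 10.27, -17.85,  28.5 ]), array([ 2.27, -6.77, 36.95]))
[0.538, 0.289, 0.49] (array([ 17.48, -12.42,  43.61]), array([ 2.27, -6.77, 36.95]))
[0.538, 0.289, 0.4] (array([12.06, -5.23, 43.61]), array([ 2.27, -6.77, 36.95]))
[0.538, 0.289, 0.368] (array([10.13, -2.68, 43.61]), array([ 2.27, -6.77, 36.95]))
```

Request:
arm_command --rows '[10.8,-16.2,8.5,2.3,-6.8,37,-1,10.8,-16.2,8.5,2.3,-6.8,37,-1,10.8,-16.2,8.5,2.3,-6.8,37,-1,10.8,-16.2,8.5,2.3,-6.8,37,-1,10.8,-16.2,8.5,2.3,-6.8,37,-1,10.8,-16.2,8.5,2.3,-6.8,37,-1,10.3,-17.9,28.5,2.3,-6.8,37,-1,10.3,-17.9,28.5,2.3,-6.8,37,-1,10.3,-17.9,28.5,2.3,-6.8,37,-1,10.3,-17.9,28.5,2.3,-6.8,37,-1,10.3,-17.9,28.5,2.3,-6.8,37,-1,10.3,-17.9,28.5,2.3,-6.8,37,-1]'

```text
time: 10.18
ee_pos: [0.4311, 0.1563, 0.4885]
tcp_rot: [-89.9, 0.2, 0.4]
wrist_force: [0.1, -1.7, -2.9]
opening: 0.0349
```

```bash
python3 gd.py;python3 look.py 10 wrist
```

```text
1.0 [ 0.  0. -1.]
[ 19.9   1.7  28.4 116.9   0.2 109.4] [0.4311 0.1563 0.4885]
[0.42, -0.05, 0.48] (array([ -1.26,   0.83, -20.62]), array([-0.08,  0.41, -0.25]))
[0.43, 0.15, 0.49] (array([-0.12, -0.15, -0.63]), array([-0.08,  0.41, -0.25]))
[0.538, 0.289, 0.49] (array([10.78, -0.18, 13.19]), array([-0.08,  0.41, -0.25]))
[0.538, 0.289, 0.4] (array([10.82,  8.82, 13.18]), array([-0.08,  0.41, -0.25]))
[0.538, 0.289, 0.368] (array([10.83, 12.02, 13.18]), array([-0.08,  0.41, -0.25]))
10.1833 [ 19.9   1.7  28.4 116.9   0.2 109.4] [0.4311 0.1563 0.4885] [-89.92   0.25   0.41] [ 0.1 -1.7 -2.9] [-0.04 -0.03 -0.  ] 0.0349
wrist B (0, None) A (63, np.float64(-2.3), np.float64(0.037))
```

View pics/wrist_10.png

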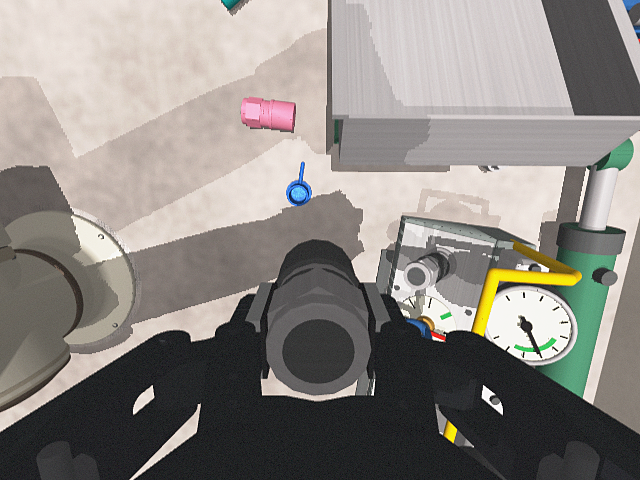

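Request:
arm_command --rows '[10.8,0,13.2,0,0.4,0,-1,10.8,0,13.2,0,0.4,0,-1,10.8,0,13.2,0,0.4,0,-1,10.8,0,13.2,0,0.4,0,-1,10.8,0,13.2,0,0.4,0,-1,10.8,0,13.2,0,0.4,0,-1,10.8,8.8,13.2,0,0.4,0,-1,10.8,8.8,13.2,0,0.4,0,-1,10.8,8.8,13.2,0,0.4,0,-1]'

```text
time: 10.98
ee_pos: [0.5384, 0.2812, 0.4009]
tcp_rot: [-90.0, -0.0, -0.4]
wrist_force: [1.0, 1.0, -3.6]
opening: 0.0348
```

```bash
python3 gd.py;python3 look.py 11 wrist side; python3 - <<'E'
from h import *
c=dict(np.load("/tmp/wrist_11.npz"));P=cloud(c)
m=(P[...,0]>.45)&(P[...,0]<.625)&(P[...,1]>.33)&(P[...,1]<.38)&(P[...,2]<.26)&(P[...,2]>.15);q=P[m]
print(len(q),np.polyfit(q[:,1],q[:,2],1),"expected slope -.70; z at .289:",np.polyval(np.polyfit(q[:,1],q[:,2],1),.289))
E
```

```text
1.0 [ 0.  0. -1.]
[ 27.6  17.5  35.7 108.2   0.  118. ] [0.5384 0.2812 0.4009]
[0.42, -0.05, 0.48] (array([-11.62,  -7.93, -33.2 ]), array([-0.03, -0.38,  0.  ]))
[0.43, 0.15, 0.49] (array([-10.76,  -8.92, -13.19]), array([-0.03, -0.38,  0.  ]))
[0.538, 0.289, 0.49] (array([-0.05, -8.91,  0.78]), array([-0.03, -0.38,  0.  ]))
[0.538, 0.289, 0.4] (array([-0.05,  0.09,  0.78]), array([-0.03, -0.38,  0.  ]))
[0.538, 0.289, 0.368] (array([-0.05,  3.29,  0.77]), array([-0.03, -0.38,  0.  ]))
10.9833 [ 27.6  17.5  35.7 108.2   0.  118. ] [0.5384 0.2812 0.4009] [-89.97  -0.    -0.38] [ 1.   1.  -3.6] [-0.   -0.07 -0.  ] 0.0348
wrist B (0, None) A (0, None)
side B (30, np.float64(45.2), np.float64(0.041)) A (0, None)
15818 [-0.70131469  0.44364266] expected slope -.70; z at .289: 0.24096271700332764
```

View pics/wrist_11.png

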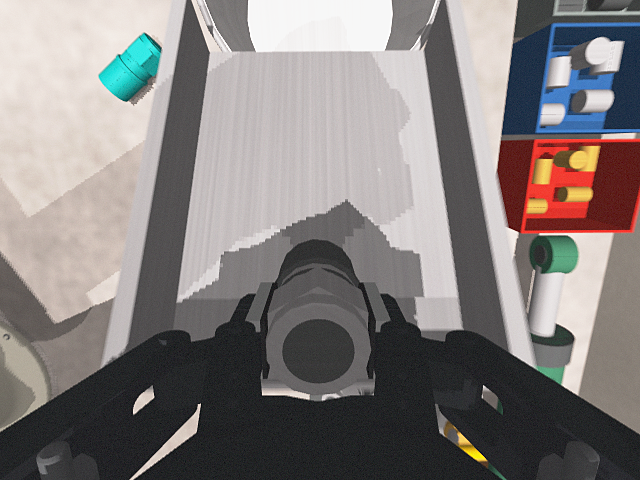

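View pics/side_11.png

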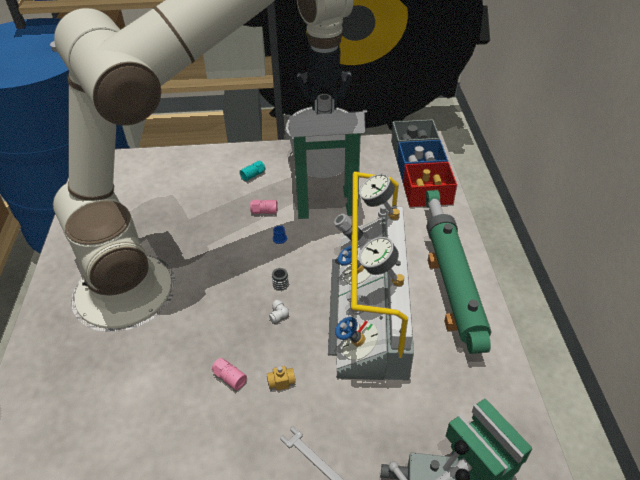

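Request:
arm_command --rows '[0,1,1.3,0,0,0,-1,0,2,1.3,0,0,0,-1,0,2.8,1.3,0,0,0,-1,0,3.2,1.3,0,0,0,-1,0,3.2,1.3,0,0,0,-1,0,3.2,1.3,0,0,0,-1]'

```text
time: 11.58
ee_pos: [0.5385, 0.2954, 0.3728]
tcp_rot: [-89.9, -0.1, -0.3]
wrist_force: [-0.4, 0.1, -2.6]
opening: 0.0346
```

Request:
arm_command --rows '[0,0,0,0,0,0,1,0,0,0,0,0,0,1,0,0,0,0,0,0,1,0,0,0,0,0,0,1,0,0,0,0,0,0,1,0,0,0,0,0,0,1,0,0,0,0,0,0,1,0,0,0,0,0,0,1]'

```text
time: 12.25
ee_pos: [0.538, 0.2952, 0.3708]
tcp_rot: [-90.0, 0.0, -0.3]
wrist_force: [0.0, 0.8, -1.9]
opening: 0.0851
```

```bash
python3 look.py 12 wrist
```

```text
12.25 [ 28.7  16.7  31.2 104.6   0.  119.1] [0.538  0.2952 0.3708] [-8.997e+01  4.000e-02 -3.400e-01] [ 0.   0.8 -1.9] [-0.   -0.01  0.02] 0.0851
wrist B (0, None) A (0, None)
```

View pics/wrist_12.png

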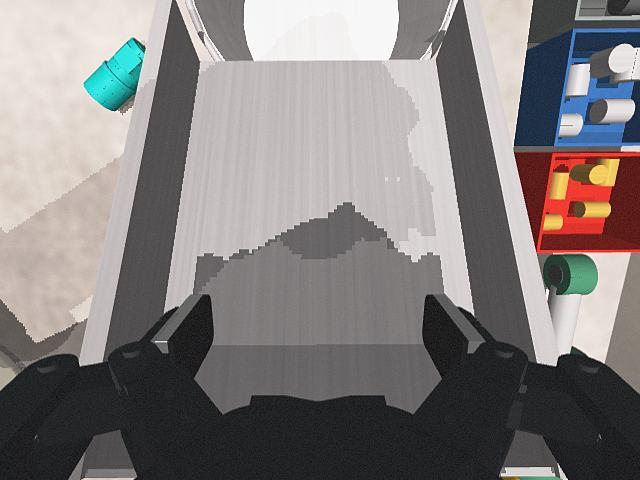

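Request:
arm_command --rows '[0,-3,0,0,0,0,1,0,-7,0,0,0,0,1,0,-11,0,0,0,0,1,0,-12,0,0,0,0,1,0,-12,4,0,0,0,1,0,-12,8,0,0,0,1,0,-12,10,0,0,0,1,0,-12,10,0,0,0,1,0,-12,10,0,0,0,1]'

```text
time: 13.05
ee_pos: [0.5253, 0.3863, 0.4754]
tcp_rot: [-89.4, -0.8, -0.2]
wrist_force: [-0.4, -1.0, 1.1]
opening: 0.0854
```

```bash
python3 look.py 13 wrist side scene
```

```text
13.05 [ 36.3  35.4  70.8 124.3   0.  126.5] [0.5253 0.3863 0.4754] [-89.36  -0.8   -0.23] [-0.4 -1.   1.1] [-0.03  0.03 -0.03] 0.0854
wrist B (0, None) A (0, None)
side B (32, np.float64(45.6), np.float64(0.041)) A (0, None)
scene B (25, np.float64(46.8), np.float64(0.039)) A (16, np.float64(1.6), np.float64(0.035))
```

View pics/wrist_13.png

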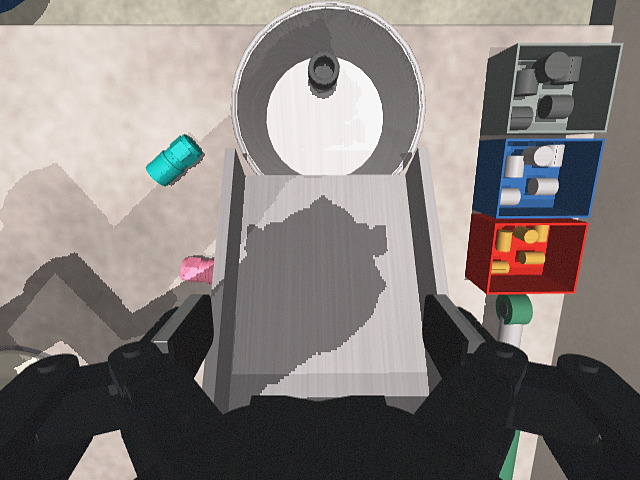

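View pics/side_13.png

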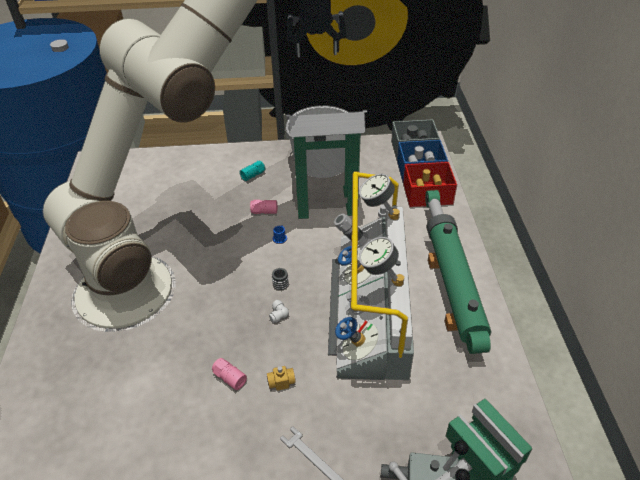

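View pics/rect_13.png

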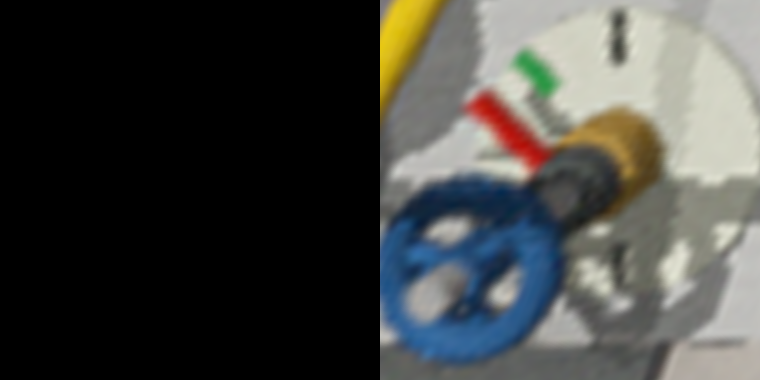

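Request:
arm_command --rows '[0,0,-3,0,0,0,1,0,0,-6,0,0,0,1,0,0,-8,0,0,0,1,0,0,-8,0,0,0,1,0,0,-8,0,0,0,1,0,0,-8,0,0,0,1]'

```text
time: 13.7
ee_pos: [0.5254, 0.305, 0.4754]
tcp_rot: [-89.3, -0.9, -0.4]
wrist_force: [0.1, 0.8, 0.1]
opening: 0.0853
```

```bash
python3 look.py 14 wrist scene; python3 - <<'E'
from h import *
for t in("13","14"):
    c=dict(np.load(f"/tmp/wrist_{t}.npz"));P=cloud(c);m=(np.hypot(P[...,0]-.54,P[...,1]-.49)<.085)&(P[...,2]>.02)&(P[...,2]<.1);g=c["pixels"].max(-1)<110
    q=P[m&g];print(t,len(q),np.median(q,0).round(3),q.max(0).round(3))
E
```

```text
13.7 [ 30.1  23.4  52.8 118.3   0.2 120.5] [0.5254 0.305  0.4754] [-89.3   -0.87  -0.41] [0.1 0.8 0.1] [ 0.01  0.02 -0.04] 0.0853
wrist B (0, None) A (0, None)
scene B (25, np.float64(46.8), np.float64(0.039)) A (16, np.float64(1.6), np.float64(0.035))
13 712 [0.537 0.548 0.071] [0.557 0.567 0.08 ]
14 467 [0.536 0.532 0.055] [0.557 0.551 0.079]
```

View pics/wrist_14.png

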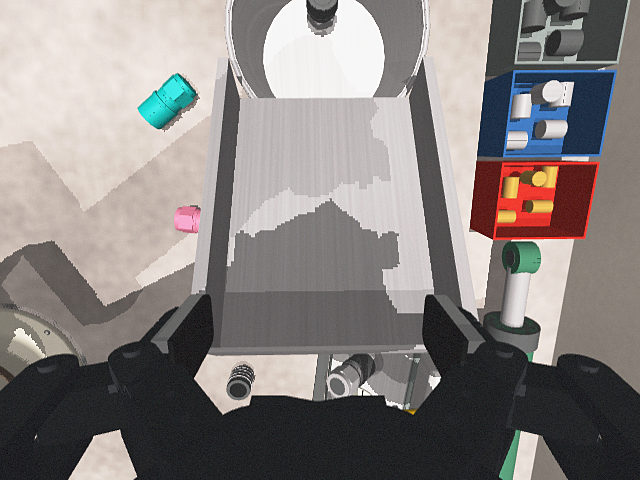

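```bash
python3 - <<'E'
from workcell import bot
print(bot.job_done())
E
```

```text
the job is handed in; nothing more can be done
None
```

Station B was the failed one: its needle is back at zero, while A's stands in the green band. I opened bleed valve B, pulled coupler B off its tip and let it go in the chute. I handed the job in at about 13.7 s of the 45 s allowed; the interface gives no verdict.

What the last checks showed:
- **Stem B:** the wrist camera read 43 to 45°, the side camera 45 to 46° and the scene camera about 47°. All are within the 10° limit around the mark at 45°.
- **Coupler B:** it stands in the pail. Two views 0.65 s apart put its top at the same height, about 80 mm, so it looks at rest.
- **Station A:** the pointer reads 0 to 2° (shut), and its coupler still looks seated. I judged that by eye in the last picture and did not measure its distance to the shoulder.
- **Fittings and wrench:** they look unmoved in the side view. I did not measure them.
- **Gripper:** empty, open and clear of everything.

One thing came close to a limit. While looking into the pail, joint 3 read 70.8°, against its limit of 70.77°. I backed it off to 52.8° before handing in, but I can't tell from that rounded reading whether it passed the limit.

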